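# Find the full salt tin by its weight and hold it over the kimchi container

## Task

One of the three identical closed salt tins in the bamboo holder is full, the other two are partly used up. Lift them one at a time to feel their weight, beginning with the tin nearest the kimchi container and working along the row, setting each lighter one back upright in its own well; then take the heaviest and finish while still holding it up in the gripper, upright and still, over the middle of the open kimchi container and a few centimetres clear of its rim. Leave the jar, the ladle and the paddle alone.

Things in the scene. Friction and masses are not known exactly. Their poses are not given: they have to be found in the camera images.
- tin_a_mid (a point): one of three outwardly identical closed round metal tins, 62 mm across its lid, 60 mm across the body below the lid, 110 mm tall (lid: the top 18 mm), upright; the point is on its axis half-way up, 55 mm above its underside; z is its axis. It stands in one of the holder's three wells (which tin is where changes). Each weighs 0.1 to 0.6 kg and the full one is at least 100 g heavier than either of the others; nothing but its weight tells
- tin_b_mid (a point): one of three outwardly identical closed round metal tins, 62 mm across its lid, 60 mm across the body below the lid, 110 mm tall (lid: the top 18 mm), upright; the point is on its axis half-way up, 55 mm above its underside; z is its axis. It stands in one of the holder's three wells (which tin is where changes). Each weighs 0.1 to 0.6 kg and the full one is at least 100 g heavier than either of the others; nothing but its weight tells
- tin_c_mid (a point): one of three outwardly identical closed round metal tins, 62 mm across its lid, 60 mm across the body below the lid, 110 mm tall (lid: the top 18 mm), upright; the point is on its axis half-way up, 55 mm above its underside; z is its axis. It stands in one of the holder's three wells (which tin is where changes). Each weighs 0.1 to 0.6 kg and the full one is at least 100 g heavier than either of the others; nothing but its weight tells
- holder: bamboo board lying on the ledge and fixed to it, 100 mm (its x) by 325 mm (its y), 18 mm thick, with three round wells in a row along its y, 105 mm apart, 74 mm across and 12 mm deep (well floor 6 mm above the ledge); origin at the centre of its underside; z up, +y points along the row towards the kimchi container
- place_near (a point): centre of the tin that stands in the holder's well nearest the kimchi container, hefted first: on the well's axis, 61 mm above the ledge
- place_middle (a point): centre of the tin that stands in the holder's well in the middle, hefted second: on the well's axis, 61 mm above the ledge
- place_far (a point): centre of the tin that stands in the holder's well farthest from the container, hefted third: on the well's axis, 61 mm above the ledge
- container_mouth (a point): centre of the open mouth, at rim height, of the beige plastic kimchi container with side latches, 220 mm (its x) by 160 mm (its y), 110 mm tall, walls 5 mm; it is heavy and does not move; z up
- jar_mid (a point): brown glazed jar with a lid, 120 mm across, 158 mm tall, loose on the ledge; the point is on its axis half-way up; to be left alone
- ladle_bowl (a point): steel ladle lying on the white plastic cutting board beyond the holder: bowl 80 mm across, 32 mm high, handle about 190 mm long running from the bowl along the ladle's -x; the point is on the bowl's axis half-way up; to be left alone
- paddle_mid (a point): flat bamboo paddle, 260 mm long (its x), 62 mm wide blade towards its +x, 7 mm thick, lying on the ledge; the point is 120 mm from the blade's end; to be left alone
There are look-alikes about, which are no part of the job. Leave any purple look-alike of the part that bears tin_b_mid alone.

How it is judged:
By the outcome, as a careful person would: the job done as asked, in the order asked, and still so for the second after the job is handed in, while the arm keeps its last pose, push and grip.
It also fails if it takes over 72 s, if anything falls off the work surface, if the arm or the gripper's body presses on something with over 40 N, if the wrist force passes 120 N, or if a joint passes its speed limit or range.

## Robot

A 7-joint arm with a two-finger parallel gripper is mounted at the origin on the work surface. World frame = base frame: x ahead of the robot, y to its left, z up, the work surface at z = 0. Lengths are in m, angles in rad, forces in N, time in s.
With the tool pointing down it reaches from about 0.425 to 0.875 m from the base axis. Payload 4.7 kg.
Tool frame: the origin (TCP) lies at the very end of the fingers, on their centre line; the grasp point (between the pads) lies 19 mm behind it; z points along the fingers, y is the line along which they close (so a half turn about z gives the same grasp; the last joint's range is limited). The gripper opens to 87 mm and grips with 3 to 60 N. Pads are 19 mm wide; open, the fingers measure 117 mm over their backs; the gripper's body (75 mm by 190 mm) begins 51 mm behind the grasp point.
Start: joints at [0.014, 0.321, -0.07, 1.45, 0.023, 1.371, -0.057], TCP at [0.65, -0, 0.223] pointing down, gripper open.
Joint ranges: [-2.86, 2.86], [-0.3, 2.09], [-1.38, 1.24], [0.06, 2.45], [-1.56, 4.7], [0.09, 2.05], [-2.69, 2.69]. Speed limits (rad/s): [2.57, 2.57, 3.14, 3.14, 3.14, 3.14, 3.14].

## Interface

Orientations are given as a rotation vector (axis times angle).
In Python, from bench import ctrl, vision gives the robot as it stands.
- The arm moves only by the tool jog_arm, never from a script. Its argument "increments" is a list of rows, each an object of numbers: "tx", "ty", "tz": the shift along the tool's x, y, z in mm; "wx", "wy", "wz": the turn, a rotation vector about the tool's x, y, z in rad; "gripper": the opening, from 0 (shut) to 1 (fully open). In form: [{"tx": .., "ty": .., "tz": .., "wx": .., "wy": .., "wz": .., "gripper": ..}, ...]. A call has exactly 5 rows; each row is the pose to reach, as a shift and turn from the pose commanded when the call began, along the tool's axes at that moment; what a row does not reach only later rows make up. A row lasts 1/12 s, in which the tool goes at most 41.7 mm and 7.16 degrees, less where a joint would pass 70% of its speed; a pose out of reach is approached as far as the arm can. A call with a gripper value outside its range is refused whole. The fingers move at their own pace and stop on an object; "grip_force" is the grip in N (left out, the last holds). Time passes only in rows, so rows that repeat a pose let the fingers close, or fill a call up. It gives the time, the measured TCP pose, the force, the opening and the grip force at its end, in the units of the state.
- ctrl.get_state(): the state, without advancing time (a new reading comes with each control period).
- vision.get_image(name): name is "scene" or "side" or "wrist"; returns a dict with "color" (480x640x3 uint8, blue, green, red), "fx", "fy", "cx", "cy" (pixels), "k1" (the pictures are not rectified: a ray, as slopes to the right and down, at radius r is drawn at 1 + k1 r^2 times it, then the intrinsics apply), "extrinsics" (4x4, takes a point from world to camera coordinates). Camera axes: x right, y down, z forward; pixel columns grow to the right and rows downward; lengths in m; the calibration is good to about 2 mm. A picture is of the moment at which its call begins. There is no depth.
- ctrl.close_job(): hands the job in; it is judged then, once.
Trained networks look in the newest picture that a camera, given by its name, has taken for a name from the list of things; names that differ only in an ending like _2 or _b are one class to them, and where a whole thing is asked for, a point or a joint stands for the part that bears it (a point fixed in the world has none). Each returns a list of dicts, best first, with "conf" (0 to 1); they miss things now and then, are a little off and sometimes report something else, mostly with a low value. They report only what shows in the picture. A call takes as long as a camera call. They do not tell look-alikes from the thing itself.
- vision.spot_in(camera, thing): "bbox" ([left, top, right, bottom] in pixels, round what is visible of it).
The state is a dict: "time": time; "joint_positions": joint angles; "qd": joint speeds; "joint_torque": joint torques, N m; "position": TCP position; "tool_rot": TCP orientation; "ft_force": force on the tool from outside, world axes, zero at the start; "torque": the same for the moment, N m; "grip_width": opening from 0.0 (shut) to 1.0 (fully open); "grip_force": force on a finger pad.
Only numpy, scipy, OpenCV 4.12 (cv2) and the standard library are available. Lean on these libraries where they do the work, as an engineer would, in place of code of your own. Each camera call takes 0.05 s, during which the arm holds its last target. There are 200 camera calls.

## Working session

There is one attempt and no reset: what is moved stays moved. The work goes in short steps, Python scripts to look and compute and a tool call to move; the robot and the scene stay as the last step left them, time stands still between calls to the robot, and variables do not carry over. Pictures are saved under pics/ and viewed, at most 10 in all, crops included, and the job is handed in when it is done.

Besides the shell and the picture viewer there is one more tool, called after "Emit:" by a JSON object that holds its "op" and its "data". jog_arm: Moves the arm, as the interface text tells. Its arguments: {"type":"object","properties":{"increments":{"type":"array"},"grip_force":{"type":"number"}},"required":["increments"]}

```bash
ls; mkdir -p pics; cat > h.py <<'E'
import numpy as np, cv2
from bench import ctrl, vision
def ray(im,u,v):
    K=np.array([[im['fx'],0,im['cx']],[0,im['fy'],im['cy']],[0,0,1]])
    x,y=cv2.undistortPoints(np.array([[[u,v]]],float),K,np.array([im['k1'],0,0,0,0.]))[0,0]
    E=np.array(im['extrinsics']);R=E[:3,:3];return -R.T@E[:3,3],R.T@np.array([x,y,1])
def atz(im,u,v,z):
    c,d=ray(im,u,v);return c+d*(z-c[2])/d[2]
E
python3 - <<'E'
from h import *
for n in ["scene","side"]:
    im=vision.get_image(n);cv2.imwrite(f'pics/{n}0.png',im['color'])
    print(n,np.round(ray(im,320,240),2).tolist())
    for t in ["tin_a_mid","holder","container_mouth","jar_mid","ladle_bowl","paddle_mid"]:
        for d in vision.spot_in(n,t)[:5]: print(t,np.round(d['bbox']).tolist(),round(d['conf'],2))
s=ctrl.get_state();print({k:np.round(v,3).tolist() for k,v in s.items()})
E
```

```text
pics
scene [[1.37, 0.49, 0.91], [-0.67, -0.29, -0.68]]
tin_a_mid [284.0, 198.0, 300.0, 233.0] 0.56
holder [206.0, 213.0, 316.0, 247.0] 0.97
container_mouth [351.0, 209.0, 421.0, 302.0] 0.65
jar_mid [464.0, 227.0, 513.0, 285.0] 0.57
jar_mid [256.0, 294.0, 353.0, 336.0] 0.55
ladle_bowl [139.0, 246.0, 219.0, 276.0] 0.66
paddle_mid [258.0, 293.0, 352.0, 336.0] 0.68
side [[0.41, 1.0, 1.06], [0.1, -0.67, -0.74]]
tin_a_mid [334.0, 201.0, 353.0, 246.0] 0.66
holder [330.0, 176.0, 365.0, 255.0] 0.85
holder [310.0, 376.0, 364.0, 445.0] 0.6
container_mouth [268.0, 270.0, 372.0, 351.0] 0.65
jar_mid [311.0, 380.0, 364.0, 446.0] 0.62
ladle_bowl [260.0, 147.0, 287.0, 195.0] 0.92
ladle_bowl [267.0, 269.0, 374.0, 351.0] 0.51
paddle_mid [222.0, 231.0, 252.0, 301.0] 0.76
{'time': 0.7, 'joint_positions': [0.014, 0.321, -0.07, 1.451, 0.023, 1.371, -0.057], 'qd': [0.001, -0.0, 0.0, -0.001, -0.0, -0.0, -0.001], 'joint_torque': [0.0, -49.095, -0.403, -31.27, -0.064, 0.033, -0.0], 'position': [0.65, -0.0, 0.223], 'tool_rot': [2.221, 2.221, 0.0], 'ft_force': [0.642, 0.099, -0.186], 'torque': [0.02, -0.019, -0.061], 'grip_force': 0.0, 'grip_width': 1.001}
```

View pics/scene0.png

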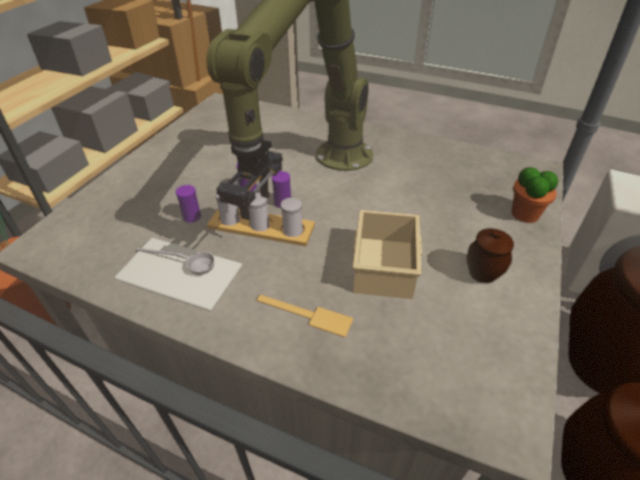

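View pics/side0.png

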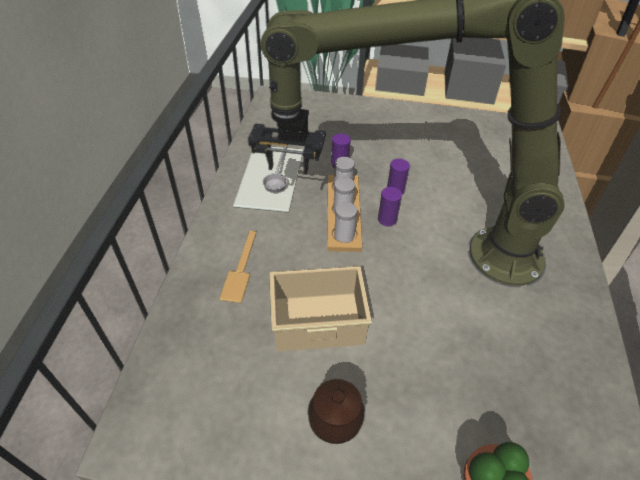

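The scene view shows three grey tins in the holder, with lids at about (291,203), (259,202) and (227,200). There are purple look-alikes at (282,190), (188,203) and one behind the gripper. In the side view the grey lids are at (345,211), (344,186) and (345,164), and the purple tins are at (389,195), (398,165) and (341,140). The container rim corners in the side view are about (270,272), (364,268), (369,319) and (274,325).

```bash
python3 - <<'E'
from h import *
im=vision.get_image("side")
for n,u,v,z in [("near",345.5,211,.116),("mid",344.5,186,.116),("far",345,164,.116),("p1",390.5,195,.11),("p2",399,165.5,.11),("p3",341,141,.11),
 ("c1",270,273,.11),("c2",363,268,.11),("c3",369,319,.11),("c4",274,326,.11),("h1",330,248,.018),("h2",362,247,.018),("h3",329,178,.018),("h4",359,177,.018)]:
    print(n,np.round(atz(im,u,v,z),3)[:2])
im=vision.get_image("scene")
for n,u,v,z in [("near",291.5,204,.116),("mid",259,202,.116),("p1",282,177,.11),("c1",362,213,.11),("c2",420,215,.11),("c3",416,275,.11),("c4",355,269,.11),("h1",313,242,.018),("h4",210,229,0.018)]:
    print("s",n,np.round(atz(im,u,v,z),3)[:2])
cv2.imwrite('pics/sidecrop.png',cv2.resize(im0:=vision.get_image("side")['color'][120:360,200:460],None,fx=2.5,fy=2.5,interpolation=2))
cv2.imwrite('pics/w0.png',vision.get_image("wrist")['color'])
E
```

```text
near [0.485 0.023]
mid [ 0.502 -0.082]
far [ 0.514 -0.185]
p1 [ 0.365 -0.075]
p2 [ 0.347 -0.218]
p3 [ 0.543 -0.31 ]
c1 [0.643 0.272]
c2 [0.415 0.215]
c3 [0.385 0.365]
c4 [0.598 0.422]
h1 [0.517 0.081]
h2 [0.427 0.061]
h3 [ 0.567 -0.225]
h4 [ 0.47  -0.249]
s near [0.486 0.015]
s mid [ 0.515 -0.078]
s p1 [ 0.366 -0.078]
s c1 [0.437 0.217]
s c2 [0.38  0.374]
s c3 [0.613 0.421]
s c4 [0.653 0.274]
s h1 [0.516 0.096]
s h4 [ 0.588 -0.223]
```

View pics/sidecrop.png

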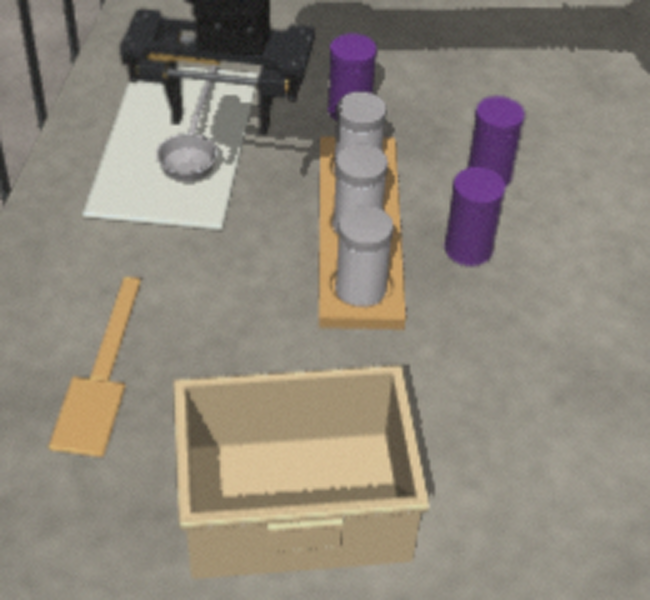

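The crop shows the three lids, the holder edges and the container rim clearly, with a purple tin about 0.13 m towards the robot from the row. I get near tin ≈ (0.486, 0.021), row yaw ≈ 0.145 rad, and mouth ≈ (0.515, 0.32). Next I'll go above the near tin.

Emit:
{"op": "jog_arm", "data": {"increments": [{"tx":4,"ty":-33,"tz":0,"wz":-0.03},{"tx":8,"ty":-66,"tz":0,"wz":-0.06},{"tx":12,"ty":-99,"tz":0,"wz":-0.09},{"tx":16,"ty":-132,"tz":0,"wz":-0.12},{"tx":21,"ty":-164,"tz":0,"wz":-0.145,"gripper":1}]}}

```text
validation failed for argument at $.in...
```

Emit:
{"op": "jog_arm", "data": {"increments": [{"tx":0},{"tx":0},{"tx":0},{"tx":0},{"tx":0}]}}

```text
validation failed for argument at $.in...
```

```bash
python3 - <<'E'
from h import *
im=vision.get_image("wrist");cv2.imwrite('pics/w1.png',im['color']);print(np.round(ray(im,320,240),3).tolist())
for d in vision.spot_in("wrist","tin_a_mid"): 
    b=d['bbox'];print(np.round(b),d['conf'],np.round(atz(im,(b[0]+b[2])/2,(b[1]+b[3])/2,.116),3))
s=ctrl.get_state();print({k:np.round(s[k],3).tolist() for k in ['time','position','tool_rot','ft_force']})
E
```

```text
[[0.649, 0.074, 0.385], [0.006, -0.28, -0.96]]
[ 70. 168. 190. 258.] 0.6 [0.503 0.018 0.116]
{'time': 1.0, 'position': [0.65, -0.0, 0.223], 'tool_rot': [2.221, 2.221, 0.0], 'ft_force': [-0.378, -0.345, -0.695]}
```

View pics/w1.png

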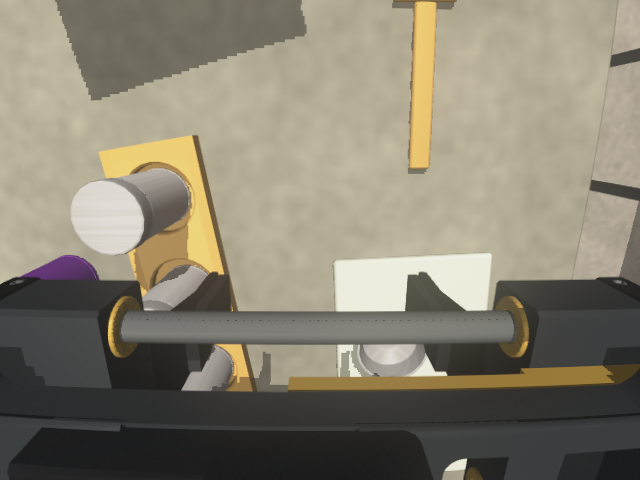

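The wrist view, still from the start pose, shows the near tin's lid centred at about (107,216) and the holder's end corners at (100,152) and (195,136). The moves were refused, so I'll fill in every field.

```bash
python3 - <<'E'
from h import *
im=vision.get_image("wrist")
for n,u,v,z in [("lid",107.5,216,.116),("c1",100,152,.018),("c2",195,136,.018),("e",228,280,.018)]: print(n,np.round(atz(im,u,v,z),3))
E
```

```text
lid [0.485 0.015 0.116]
c1 [0.427 0.061 0.018]
c2 [0.527 0.075 0.018]
e [ 0.55  -0.079  0.018]
```

Emit:
{"op": "jog_arm", "data": {"increments": [{"tx":4,"ty":-33,"tz":0,"wx":0,"wy":0,"wz":-0.03,"gripper":1},{"tx":8,"ty":-66,"tz":0,"wx":0,"wy":0,"wz":-0.06,"gripper":1},{"tx":12,"ty":-99,"tz":0,"wx":0,"wy":0,"wz":-0.09,"gripper":1},{"tx":16,"ty":-132,"tz":0,"wx":0,"wy":0,"wz":-0.12,"gripper":1},{"tx":21,"ty":-164,"tz":0,"wx":0,"wy":0,"wz":-0.145,"gripper":1}]}}

```text
time: 1.47
position: [0.4844, 0.0209, 0.2224]
tool_rot: [2.053, 2.378, -0.0]
ft_force: [-1.4, -0.1, -0.3]
grip_width: 1.004
grip_force: 0.0
```

```bash
python3 - <<'E'
from h import *
im=vision.get_image("wrist");cv2.imwrite('pics/w2.png',im['color'])
for d in vision.spot_in("wrist","tin_a_mid")[:3]: print(np.round(d['bbox']),d['conf'])
s=ctrl.get_state();print(np.round(s['position'],4))
E
```

```text
[276. 191. 352. 280.] 0.78
[0.4819 0.0218 0.2226]
```

View pics/w2.png

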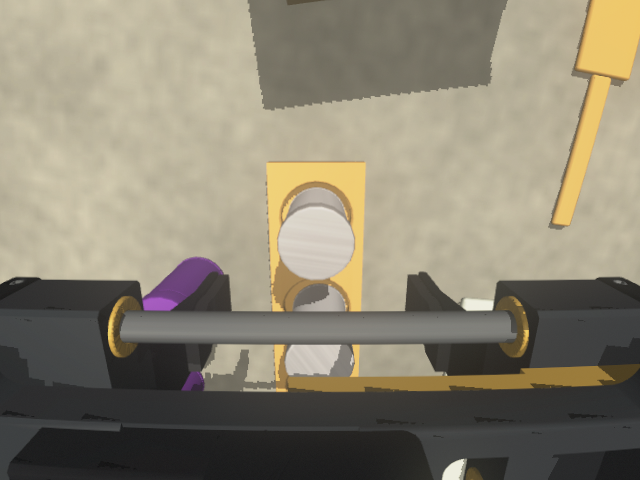

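The holder is square to the image, so the yaw is right. The near lid is centred at about (316,242), with holder end corners at (267,161) and (365,161).

```bash
python3 - <<'E'
from h import *
im=vision.get_image("wrist")
for n,u,v,z in [("lid",316,242,.116),("lidL",278,242,.116),("lidR",354.5,242,.116),("c1",267,161.5,.018),("c2",365,161.5,.018),("well",316,217,.018)]: print(n,np.round(atz(im,u,v,z),4))
s=ctrl.get_state()
from scipy.spatial.transform import Rotation as R
M=R.from_rotvec(s['tool_rot']).as_matrix();print(np.round(s['position'],4),np.round(M,3).tolist(), (M.T@(atz(im,316,242,.116)-s['position'])*1000).round(1))
E
```

```text
lid [0.4804 0.016  0.116 ]
lidL [0.451  0.0116 0.116 ]
lidR [0.5101 0.0204 0.116 ]
c1 [0.4229 0.0634 0.018 ]
c2 [0.5204 0.0778 0.018 ]
well [0.48  0.014 0.018]
[0.4846 0.0213 0.2231] [[-0.145, 0.989, 0.001], [0.989, 0.145, -0.0], [-0.001, 0.001, -1.0]] [ -4.6  -5.1 107.1]
```

Emit:
{"op": "jog_arm", "data": {"increments": [{"tx":-5,"ty":-4,"tz":25,"wx":0,"wy":0,"wz":0,"gripper":1},{"tx":-5,"ty":-4,"tz":60,"wx":0,"wy":0,"wz":0,"gripper":1},{"tx":-5,"ty":-4,"tz":95,"wx":0,"wy":0,"wz":0,"gripper":1},{"tx":-5,"ty":-4,"tz":130,"wx":0,"wy":0,"wz":0,"gripper":1},{"tx":-5,"ty":-4,"tz":165,"wx":0,"wy":0,"wz":0,"gripper":1}]}}

```text
time: 2.03
position: [0.4843, 0.0152, 0.0564]
tool_rot: [2.054, 2.375, 0.002]
ft_force: [-0.3, -0.1, -0.6]
grip_width: 0.998
grip_force: 0.0
```

Emit:
{"op": "jog_arm", "data": {"grip_force": 30, "increments": [{"tx":0,"ty":0,"tz":0,"wx":0,"wy":0,"wz":0,"gripper":1},{"tx":0,"ty":0,"tz":0,"wx":0,"wy":0,"wz":0,"gripper":0},{"tx":0,"ty":0,"tz":0,"wx":0,"wy":0,"wz":0,"gripper":0},{"tx":0,"ty":0,"tz":0,"wx":0,"wy":0,"wz":0,"gripper":0},{"tx":0,"ty":0,"tz":0,"wx":0,"wy":0,"wz":0,"gripper":0}]}}

```text
time: 2.45
position: [0.485, 0.0156, 0.0599]
tool_rot: [2.053, 2.374, 0.005]
ft_force: [-0.2, 0.8, 1.1]
grip_width: 0.782
grip_force: 0.0
```

Emit:
{"op": "jog_arm", "data": {"increments": [{"tx":0,"ty":0,"tz":0,"wx":0,"wy":0,"wz":0,"gripper":0},{"tx":0,"ty":0,"tz":0,"wx":0,"wy":0,"wz":0,"gripper":0},{"tx":0,"ty":0,"tz":0,"wx":0,"wy":0,"wz":0,"gripper":0},{"tx":0,"ty":0,"tz":0,"wx":0,"wy":0,"wz":0,"gripper":0},{"tx":0,"ty":0,"tz":0,"wx":0,"wy":0,"wz":0,"gripper":0}]}}

```text
time: 2.87
position: [0.4842, 0.0155, 0.0594]
tool_rot: [2.053, 2.375, 0.003]
ft_force: [-1.5, -0.3, 6.0]
grip_width: 0.705
grip_force: 30.0
```

Emit:
{"op": "jog_arm", "data": {"increments": [{"tx":0,"ty":0,"tz":-6,"wx":0,"wy":0,"wz":0,"gripper":0},{"tx":0,"ty":0,"tz":-18,"wx":0,"wy":0,"wz":0,"gripper":0},{"tx":0,"ty":0,"tz":-32,"wx":0,"wy":0,"wz":0,"gripper":0},{"tx":0,"ty":0,"tz":-44,"wx":0,"wy":0,"wz":0,"gripper":0},{"tx":0,"ty":0,"tz":-50,"wx":0,"wy":0,"wz":0,"gripper":0}]}}

```text
time: 3.28
position: [0.4833, 0.0155, 0.1091]
tool_rot: [2.054, 2.376, 0.002]
ft_force: [0.8, -0.3, -2.5]
grip_width: 0.697
grip_force: 30.0
```

Emit:
{"op": "jog_arm", "data": {"increments": [{"tx":0,"ty":0,"tz":0,"wx":0,"wy":0,"wz":0,"gripper":0},{"tx":0,"ty":0,"tz":0,"wx":0,"wy":0,"wz":0,"gripper":0},{"tx":0,"ty":0,"tz":0,"wx":0,"wy":0,"wz":0,"gripper":0},{"tx":0,"ty":0,"tz":0,"wx":0,"wy":0,"wz":0,"gripper":0},{"tx":0,"ty":0,"tz":0,"wx":0,"wy":0,"wz":0,"gripper":0}]}}

```text
time: 3.7
position: [0.4822, 0.0154, 0.1068]
tool_rot: [-2.054, -2.376, 0.002]
ft_force: [-0.1, 0.2, -2.7]
grip_width: 0.703
grip_force: 30.0
```

```bash
cat > weigh.py <<'E'
from h import *
F=[];T=[];P=[]
for i in range(12):
    im=vision.get_image("wrist");s=ctrl.get_state();F.append(s['ft_force']);T.append(s['joint_torque']);P.append(s['position'])
print(s['time'],'F',np.mean(F,0).round(2),'sd',np.std(F,0).round(2),'tau',np.mean(T,0).round(2),'pos',np.mean(P,0).round(4),s['grip_width'],s['grip_force'],np.round(s['tool_rot'],3))
E
python3 weigh.py
python3 - <<'E'
from h import *
a=vision.get_image("side")['color'][120:300,240:420];b=vision.get_image("wrist")['color'][::2,::2]
cv2.imwrite('pics/l1.png',np.hstack([cv2.resize(a,(400,400)),cv2.resize(b,(400,400))]))
E
```

```text
4.3 F [ 0.16 -0.03 -2.34] sd [0.44 0.39 0.56] tau [ -0.   -32.86  -0.16 -29.16  -0.05   0.05   0.  ] pos [0.4827 0.0154 0.1074] 0.6974780286902347 30.00404119491577 [2.054 2.376 0.   ]
```

View pics/l1.png

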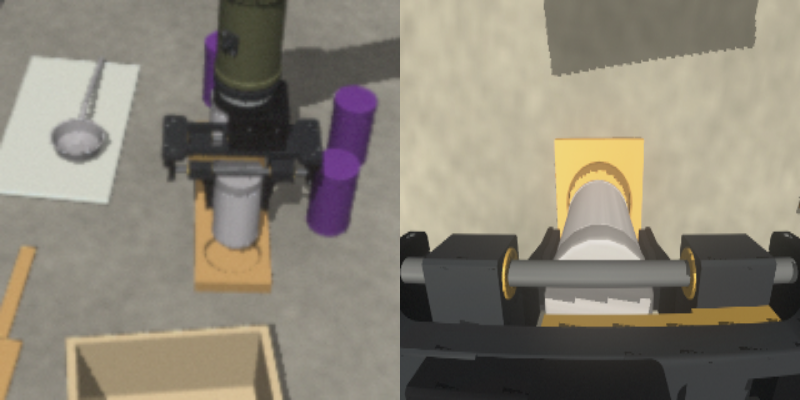

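The tin is lifted and upright, and reads about 2.34 N. I'll put it back and go to the middle well.

Emit:
{"op": "jog_arm", "data": {"increments": [{"tx":0,"ty":0,"tz":14,"wx":0,"wy":0,"wz":0,"gripper":0},{"tx":0,"ty":0,"tz":28,"wx":0,"wy":0,"wz":0,"gripper":0},{"tx":0,"ty":0,"tz":38,"wx":0,"wy":0,"wz":0,"gripper":0},{"tx":0,"ty":0,"tz":46,"wx":0,"wy":0,"wz":0,"gripper":0},{"tx":0,"ty":0,"tz":50,"wx":0,"wy":0,"wz":0,"gripper":0}]}}

```text
time: 4.82
position: [0.4819, 0.0153, 0.0589]
tool_rot: [-2.053, -2.375, 0.004]
ft_force: [-16.0, -1.7, 40.7]
grip_width: 0.703
grip_force: 30.0
```

Emit:
{"op": "jog_arm", "data": {"increments": [{"tx":0,"ty":0,"tz":0,"wx":0,"wy":0,"wz":0,"gripper":0},{"tx":0,"ty":0,"tz":0,"wx":0,"wy":0,"wz":0,"gripper":0},{"tx":0,"ty":0,"tz":0,"wx":0,"wy":0,"wz":0,"gripper":0.85},{"tx":0,"ty":0,"tz":0,"wx":0,"wy":0,"wz":0,"gripper":1},{"tx":0,"ty":0,"tz":0,"wx":0,"wy":0,"wz":0,"gripper":1}]}}

```text
time: 5.23
position: [0.4835, 0.0155, 0.058]
tool_rot: [2.054, 2.376, 0.002]
ft_force: [0.1, -0.1, -0.3]
grip_width: 0.848
grip_force: 0.0
```

Emit:
{"op": "jog_arm", "data": {"increments": [{"tx":0,"ty":0,"tz":0,"wx":0,"wy":0,"wz":0,"gripper":1},{"tx":0,"ty":0,"tz":0,"wx":0,"wy":0,"wz":0,"gripper":1},{"tx":0,"ty":0,"tz":0,"wx":0,"wy":0,"wz":0,"gripper":1},{"tx":0,"ty":0,"tz":0,"wx":0,"wy":0,"wz":0,"gripper":1},{"tx":0,"ty":0,"tz":0,"wx":0,"wy":0,"wz":0,"gripper":1}]}}

```text
time: 5.65
position: [0.4828, 0.0154, 0.0575]
tool_rot: [2.055, 2.376, 0.0]
ft_force: [1.5, -1.1, 0.6]
grip_width: 0.997
grip_force: 0.0
```

Emit:
{"op": "jog_arm", "data": {"increments": [{"tx":0,"ty":0,"tz":-20,"wx":0,"wy":0,"wz":0,"gripper":1},{"tx":0,"ty":0,"tz":-55,"wx":0,"wy":0,"wz":0,"gripper":1},{"tx":0,"ty":0,"tz":-90,"wx":0,"wy":0,"wz":0,"gripper":1},{"tx":0,"ty":0,"tz":-125,"wx":0,"wy":0,"wz":0,"gripper":1},{"tx":0,"ty":0,"tz":-140,"wx":0,"wy":0,"wz":0,"gripper":1}]}}

```text
time: 6.07
position: [0.485, 0.0156, 0.2025]
tool_rot: [2.051, 2.373, 0.008]
ft_force: [2.0, -0.2, 0.8]
grip_width: 1.005
grip_force: 0.0
```

Emit:
{"op": "jog_arm", "data": {"increments": [{"tx":-20,"ty":0,"tz":0,"wx":0,"wy":0,"wz":0,"gripper":1},{"tx":-50,"ty":0,"tz":0,"wx":0,"wy":0,"wz":0,"gripper":1},{"tx":-80,"ty":0,"tz":0,"wx":0,"wy":0,"wz":0,"gripper":1},{"tx":-100,"ty":0,"tz":0,"wx":0,"wy":0,"wz":0,"gripper":1},{"tx":-105,"ty":0,"tz":0,"wx":0,"wy":0,"wz":0,"gripper":1}]}}

```text
time: 6.48
position: [0.4979, -0.0929, 0.1976]
tool_rot: [2.06, 2.37, -0.002]
ft_force: [-0.8, -0.5, -0.3]
grip_width: 1.0
grip_force: 0.0
```

```bash
python3 - <<'E'
from h import *
im=vision.get_image("wrist");cv2.imwrite('pics/w3.png',im['color'])
for d in vision.spot_in("wrist","tin_a_mid")[:3]: print(np.round(d['bbox']),d['conf'])
s=ctrl.get_state();print(np.round(s['position'],4))
E
```

```text
[268.  33. 364. 134.] 0.61
[ 0.4978 -0.0893  0.1974]
```

View pics/w3.png

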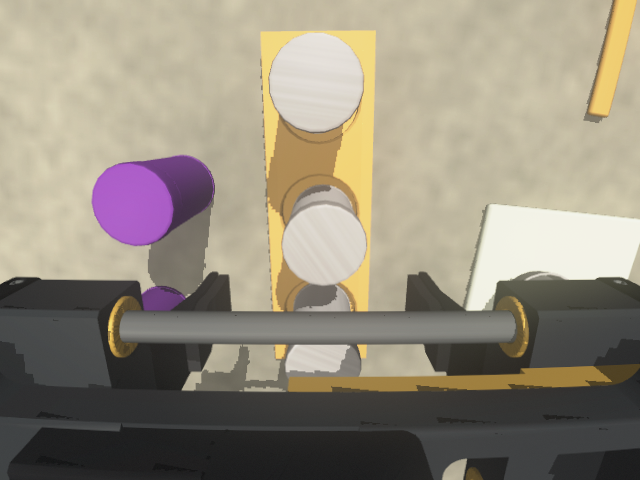

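The near tin is back in its well, upright, with its lid at (316,82). The middle lid is at (324,243).

```bash
python3 - <<'E'
from h import *
from scipy.spatial.transform import Rotation as R
im=vision.get_image("wrist");s=ctrl.get_state();M=R.from_rotvec(s['tool_rot']).as_matrix()
for n,u,v,z in [("mid",324.5,242.5,.116),("near",316.5,82,.116)]: p=atz(im,u,v,z);print(n,p.round(4),(M.T@(p-s['position'])*1000).round(1))
print(s['position'])
E
```

```text
mid [ 0.5015 -0.0872  0.116 ] [-0.1  3.7 81.4]
near [0.4809 0.0173 0.116 ] [106.3  -1.6  81.5]
[ 0.49785722 -0.08765056  0.19737621]
```

Emit:
{"op": "jog_arm", "data": {"increments": [{"tx":0,"ty":3,"tz":15,"wx":0,"wy":0,"wz":0,"gripper":1},{"tx":0,"ty":3,"tz":45,"wx":0,"wy":0,"wz":0,"gripper":1},{"tx":0,"ty":3,"tz":80,"wx":0,"wy":0,"wz":0,"gripper":1},{"tx":0,"ty":3,"tz":115,"wx":0,"wy":0,"wz":0,"gripper":1},{"tx":0,"ty":3,"tz":138,"wx":0,"wy":0,"wz":0,"gripper":1}]}}

```text
time: 7.05
position: [0.4992, -0.0852, 0.0566]
tool_rot: [-2.048, -2.377, 0.002]
ft_force: [-0.3, -0.0, -0.1]
grip_width: 0.996
grip_force: 0.0
```

Emit:
{"op": "jog_arm", "data": {"increments": [{"tx":0,"ty":0,"tz":0,"wx":0,"wy":0,"wz":0,"gripper":1},{"tx":0,"ty":0,"tz":0,"wx":0,"wy":0,"wz":0,"gripper":0},{"tx":0,"ty":0,"tz":0,"wx":0,"wy":0,"wz":0,"gripper":0},{"tx":0,"ty":0,"tz":0,"wx":0,"wy":0,"wz":0,"gripper":0},{"tx":0,"ty":0,"tz":0,"wx":0,"wy":0,"wz":0,"gripper":0}]}}

```text
time: 7.47
position: [0.5025, -0.0879, 0.0616]
tool_rot: [2.052, 2.375, 0.003]
ft_force: [0.4, 0.8, 0.2]
grip_width: 0.784
grip_force: 0.0
```

Emit:
{"op": "jog_arm", "data": {"increments": [{"tx":0,"ty":0,"tz":0,"wx":0,"wy":0,"wz":0,"gripper":0},{"tx":0,"ty":0,"tz":0,"wx":0,"wy":0,"wz":0,"gripper":0},{"tx":0,"ty":0,"tz":0,"wx":0,"wy":0,"wz":0,"gripper":0},{"tx":0,"ty":0,"tz":0,"wx":0,"wy":0,"wz":0,"gripper":0},{"tx":0,"ty":0,"tz":0,"wx":0,"wy":0,"wz":0,"gripper":0}]}}

```text
time: 7.88
position: [0.502, -0.0881, 0.0611]
tool_rot: [2.054, 2.375, 0.002]
ft_force: [-1.7, 0.4, 6.8]
grip_width: 0.703
grip_force: 30.0
```

Emit:
{"op": "jog_arm", "data": {"increments": [{"tx":0,"ty":0,"tz":-6,"wx":0,"wy":0,"wz":0,"gripper":0},{"tx":0,"ty":0,"tz":-18,"wx":0,"wy":0,"wz":0,"gripper":0},{"tx":0,"ty":0,"tz":-32,"wx":0,"wy":0,"wz":0,"gripper":0},{"tx":0,"ty":0,"tz":-44,"wx":0,"wy":0,"wz":0,"gripper":0},{"tx":0,"ty":0,"tz":-50,"wx":0,"wy":0,"wz":0,"gripper":0}]}}

```text
time: 8.3
position: [0.5011, -0.0881, 0.1107]
tool_rot: [2.054, 2.376, 0.001]
ft_force: [0.3, -0.6, -4.6]
grip_width: 0.703
grip_force: 30.0
```

Emit:
{"op": "jog_arm", "data": {"increments": [{"tx":0,"ty":0,"tz":0,"wx":0,"wy":0,"wz":0,"gripper":0},{"tx":0,"ty":0,"tz":0,"wx":0,"wy":0,"wz":0,"gripper":0},{"tx":0,"ty":0,"tz":0,"wx":0,"wy":0,"wz":0,"gripper":0},{"tx":0,"ty":0,"tz":0,"wx":0,"wy":0,"wz":0,"gripper":0},{"tx":0,"ty":0,"tz":0,"wx":0,"wy":0,"wz":0,"gripper":0}]}}

```text
time: 8.72
position: [0.5003, -0.0879, 0.1088]
tool_rot: [-2.054, -2.376, 0.001]
ft_force: [-0.1, -0.5, -6.0]
grip_width: 0.705
grip_force: 30.0
```

```bash
python3 weigh.py
```

```text
9.3167 F [-0.02 -0.42 -5.04] sd [0.64 0.33 0.46] tau [ 0.000e+00 -3.734e+01  1.000e-01 -3.071e+01 -2.000e-02  5.000e-02
  0.000e+00] pos [ 0.5008 -0.088   0.1094] 0.7098341891047055 29.999041333794594 [2.055 2.376 0.   ]
```

It reads 5.04 N. I'll set it back gently and heft the far one too, as asked.

Emit:
{"op": "jog_arm", "data": {"increments": [{"tx":0,"ty":0,"tz":14,"wx":0,"wy":0,"wz":0,"gripper":0},{"tx":0,"ty":0,"tz":27,"wx":0,"wy":0,"wz":0,"gripper":0},{"tx":0,"ty":0,"tz":36,"wx":0,"wy":0,"wz":0,"gripper":0},{"tx":0,"ty":0,"tz":42,"wx":0,"wy":0,"wz":0,"gripper":0},{"tx":0,"ty":0,"tz":45,"wx":0,"wy":0,"wz":0,"gripper":0}]}}

```text
time: 9.73
position: [0.5003, -0.0879, 0.0636]
tool_rot: [-2.054, -2.376, 0.001]
ft_force: [-0.8, -0.0, -6.0]
grip_width: 0.703
grip_force: 30.0
```

Emit:
{"op": "jog_arm", "data": {"increments": [{"tx":0,"ty":0,"tz":1,"wx":0,"wy":0,"wz":0,"gripper":0},{"tx":0,"ty":0,"tz":2,"wx":0,"wy":0,"wz":0,"gripper":0},{"tx":0,"ty":0,"tz":2,"wx":0,"wy":0,"wz":0,"gripper":0},{"tx":0,"ty":0,"tz":2,"wx":0,"wy":0,"wz":0,"gripper":0},{"tx":0,"ty":0,"tz":2,"wx":0,"wy":0,"wz":0,"gripper":0}]}}

```text
time: 10.15
position: [0.5014, -0.0881, 0.0631]
tool_rot: [2.054, 2.376, 0.001]
ft_force: [-0.2, -0.3, -4.7]
grip_width: 0.705
grip_force: 30.0
```

Emit:
{"op": "jog_arm", "data": {"increments": [{"tx":0,"ty":0,"tz":0.5,"wx":0,"wy":0,"wz":0,"gripper":0},{"tx":0,"ty":0,"tz":1,"wx":0,"wy":0,"wz":0,"gripper":0},{"tx":0,"ty":0,"tz":1.5,"wx":0,"wy":0,"wz":0,"gripper":0},{"tx":0,"ty":0,"tz":1.5,"wx":0,"wy":0,"wz":0,"gripper":0},{"tx":0,"ty":0,"tz":1.5,"wx":0,"wy":0,"wz":0,"gripper":0}]}}

```text
time: 10.57
position: [0.501, -0.0881, 0.0612]
tool_rot: [2.055, 2.376, 0.0]
ft_force: [-1.0, 0.7, -4.3]
grip_width: 0.705
grip_force: 30.0
```

Emit:
{"op": "jog_arm", "data": {"increments": [{"tx":0,"ty":0,"tz":0.5,"wx":0,"wy":0,"wz":0,"gripper":0},{"tx":0,"ty":0,"tz":1,"wx":0,"wy":0,"wz":0,"gripper":0},{"tx":0,"ty":0,"tz":1.5,"wx":0,"wy":0,"wz":0,"gripper":0},{"tx":0,"ty":0,"tz":1.5,"wx":0,"wy":0,"wz":0,"gripper":0},{"tx":0,"ty":0,"tz":1.5,"wx":0,"wy":0,"wz":0,"gripper":0}]}}

```text
time: 10.98
position: [0.5012, -0.0881, 0.0612]
tool_rot: [2.054, 2.376, 0.0]
ft_force: [-6.1, 1.3, 7.9]
grip_width: 0.705
grip_force: 30.5
```

Emit:
{"op": "jog_arm", "data": {"increments": [{"tx":0,"ty":0,"tz":0,"wx":0,"wy":0,"wz":0,"gripper":0.8},{"tx":0,"ty":0,"tz":0,"wx":0,"wy":0,"wz":0,"gripper":1},{"tx":0,"ty":0,"tz":0,"wx":0,"wy":0,"wz":0,"gripper":1},{"tx":0,"ty":0,"tz":0,"wx":0,"wy":0,"wz":0,"gripper":1},{"tx":0,"ty":0,"tz":0,"wx":0,"wy":0,"wz":0,"gripper":1}]}}

```text
time: 11.4
position: [0.5013, -0.0881, 0.0596]
tool_rot: [2.054, 2.376, 0.001]
ft_force: [-0.0, -0.7, 0.8]
grip_width: 0.964
grip_force: 0.0
```

Emit:
{"op": "jog_arm", "data": {"increments": [{"tx":0,"ty":0,"tz":0,"wx":0,"wy":0,"wz":0,"gripper":1},{"tx":0,"ty":0,"tz":-35,"wx":0,"wy":0,"wz":0,"gripper":1},{"tx":0,"ty":0,"tz":-70,"wx":0,"wy":0,"wz":0,"gripper":1},{"tx":0,"ty":0,"tz":-105,"wx":0,"wy":0,"wz":0,"gripper":1},{"tx":0,"ty":0,"tz":-138,"wx":0,"wy":0,"wz":0,"gripper":1}]}}

```text
time: 11.82
position: [0.5009, -0.088, 0.1994]
tool_rot: [2.054, 2.376, 0.0]
ft_force: [0.6, 0.4, 0.8]
grip_width: 1.003
grip_force: 0.0
```

Emit:
{"op": "jog_arm", "data": {"increments": [{"tx":-20,"ty":0,"tz":0,"wx":0,"wy":0,"wz":0,"gripper":1},{"tx":-50,"ty":0,"tz":0,"wx":0,"wy":0,"wz":0,"gripper":1},{"tx":-80,"ty":0,"tz":0,"wx":0,"wy":0,"wz":0,"gripper":1},{"tx":-100,"ty":0,"tz":0,"wx":0,"wy":0,"wz":0,"gripper":1},{"tx":-105,"ty":0,"tz":0,"wx":0,"wy":0,"wz":0,"gripper":1}]}}

```text
time: 12.23
position: [0.5156, -0.1967, 0.1975]
tool_rot: [2.06, 2.37, -0.003]
ft_force: [-0.3, -0.7, 0.1]
grip_width: 0.998
grip_force: 0.0
```

```bash
python3 - <<'E'
from h import *
from scipy.spatial.transform import Rotation as R
im=vision.get_image("wrist");cv2.imwrite('pics/w4.png',im['color']);s=ctrl.get_state();M=R.from_rotvec(s['tool_rot']).as_matrix()
print(s['position'])
g=cv2.cvtColor(im['color'],cv2.COLOR_BGR2HSV);m=((g[...,1]<40)&(g[...,2]>150)).astype(np.uint8)*255
m=cv2.morphologyEx(m,cv2.MORPH_OPEN,np.ones((5,5)))
c=cv2.HoughCircles(cv2.GaussianBlur(cv2.cvtColor(im['color'],6),(5,5),0),cv2.HOUGH_GRADIENT,1,60,param1=80,param2=25,minRadius=38,maxRadius=52)
for u,v,r in ([] if c is None else c[0][:6]):
    p=atz(im,u,v,.116);print(u,v,r,p.round(4),(M.T@(p-s['position'])*1000).round(1))
E
```

```text
[ 0.51570545 -0.19537574  0.19732756]
318.5 239.5 41.3 [ 0.5148 -0.1932  0.116 ] [ 2.4 -0.5 81.3]
318.5 87.5 48.0 [ 0.5008 -0.0934  0.116 ] [103.2  -0.5  81.2]
547.5 197.5 46.3 [ 0.6699 -0.1405  0.116 ] [ 32.9 160.4  81.2]
113.5 43.5 49.2 [ 0.3681 -0.0831  0.116 ] [ 131.9 -130.4   81.2]
```

View pics/w4.png

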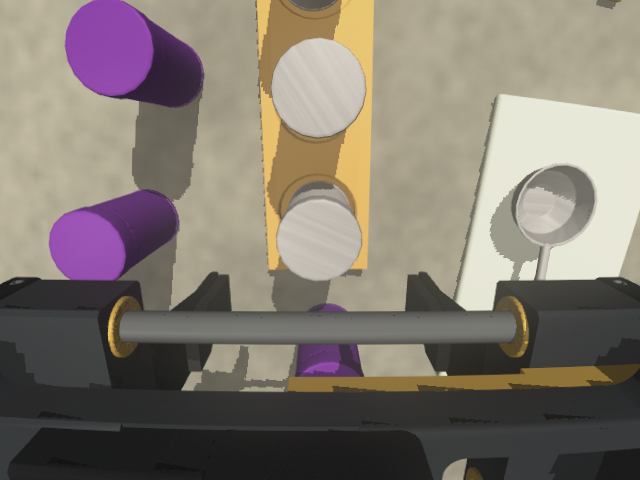

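The far lid is at (318,240), almost on the grasp axis. The middle tin is upright in its well.

Emit:
{"op": "jog_arm", "data": {"increments": [{"tx":0,"ty":0,"tz":15,"wx":0,"wy":0,"wz":0,"gripper":1},{"tx":0,"ty":0,"tz":45,"wx":0,"wy":0,"wz":0,"gripper":1},{"tx":0,"ty":0,"tz":80,"wx":0,"wy":0,"wz":0,"gripper":1},{"tx":0,"ty":0,"tz":115,"wx":0,"wy":0,"wz":0,"gripper":1},{"tx":0,"ty":0,"tz":138,"wx":0,"wy":0,"wz":0,"gripper":1}]}}

```text
time: 12.7
position: [0.5145, -0.1893, 0.0563]
tool_rot: [-2.05, -2.376, 0.001]
ft_force: [-0.1, -0.2, -0.4]
grip_width: 1.001
grip_force: 0.0
```

Emit:
{"op": "jog_arm", "data": {"increments": [{"tx":0,"ty":0,"tz":0,"wx":0,"wy":0,"wz":0,"gripper":1},{"tx":0,"ty":0,"tz":0,"wx":0,"wy":0,"wz":0,"gripper":0},{"tx":0,"ty":0,"tz":0,"wx":0,"wy":0,"wz":0,"gripper":0},{"tx":0,"ty":0,"tz":0,"wx":0,"wy":0,"wz":0,"gripper":0},{"tx":0,"ty":0,"tz":0,"wx":0,"wy":0,"wz":0,"gripper":0}]}}

```text
time: 13.12
position: [0.5177, -0.1922, 0.0617]
tool_rot: [2.052, 2.374, 0.003]
ft_force: [0.6, -0.1, -0.3]
grip_width: 0.778
grip_force: 0.0
```

Emit:
{"op": "jog_arm", "data": {"increments": [{"tx":0,"ty":0,"tz":0,"wx":0,"wy":0,"wz":0,"gripper":0},{"tx":0,"ty":0,"tz":0,"wx":0,"wy":0,"wz":0,"gripper":0},{"tx":0,"ty":0,"tz":0,"wx":0,"wy":0,"wz":0,"gripper":0},{"tx":0,"ty":0,"tz":0,"wx":0,"wy":0,"wz":0,"gripper":0},{"tx":0,"ty":0,"tz":0,"wx":0,"wy":0,"wz":0,"gripper":0}]}}

```text
time: 13.53
position: [0.517, -0.1924, 0.0612]
tool_rot: [2.053, 2.375, 0.001]
ft_force: [-1.8, 0.4, 5.5]
grip_width: 0.705
grip_force: 30.0
```

Emit:
{"op": "jog_arm", "data": {"increments": [{"tx":0,"ty":0,"tz":-6,"wx":0,"wy":0,"wz":0,"gripper":0},{"tx":0,"ty":0,"tz":-18,"wx":0,"wy":0,"wz":0,"gripper":0},{"tx":0,"ty":0,"tz":-32,"wx":0,"wy":0,"wz":0,"gripper":0},{"tx":0,"ty":0,"tz":-44,"wx":0,"wy":0,"wz":0,"gripper":0},{"tx":0,"ty":0,"tz":-50,"wx":0,"wy":0,"wz":0,"gripper":0}]}}

```text
time: 13.95
position: [0.5171, -0.1922, 0.1119]
tool_rot: [2.053, 2.375, 0.002]
ft_force: [0.4, -0.3, -2.2]
grip_width: 0.701
grip_force: 30.0
```

Emit:
{"op": "jog_arm", "data": {"increments": [{"tx":0,"ty":0,"tz":0,"wx":0,"wy":0,"wz":0,"gripper":0},{"tx":0,"ty":0,"tz":0,"wx":0,"wy":0,"wz":0,"gripper":0},{"tx":0,"ty":0,"tz":0,"wx":0,"wy":0,"wz":0,"gripper":0},{"tx":0,"ty":0,"tz":0,"wx":0,"wy":0,"wz":0,"gripper":0},{"tx":0,"ty":0,"tz":0,"wx":0,"wy":0,"wz":0,"gripper":0}]}}

```text
time: 14.37
position: [0.5156, -0.1917, 0.1088]
tool_rot: [-2.054, -2.376, 0.001]
ft_force: [0.2, -0.7, -1.6]
grip_width: 0.7
grip_force: 30.0
```

```bash
python3 weigh.py
```

```text
14.9667 F [ 0.23  0.06 -2.16] sd [0.46 0.59 0.65] tau [-0.000e+00 -4.039e+01  7.200e-01 -2.942e+01 -3.000e-02  7.000e-02
  0.000e+00] pos [ 0.516  -0.1919  0.1094] 0.7044649777297164 30.002721757628024 [2.055 2.376 0.   ]
```

The readings are 2.34, 5.04 and 2.16 N, so the middle tin is the full one. I'll set the far one back and return to the middle.

Emit:
{"op": "jog_arm", "data": {"increments": [{"tx":0,"ty":0,"tz":14,"wx":0,"wy":0,"wz":0,"gripper":0},{"tx":0,"ty":0,"tz":28,"wx":0,"wy":0,"wz":0,"gripper":0},{"tx":0,"ty":0,"tz":38,"wx":0,"wy":0,"wz":0,"gripper":0},{"tx":0,"ty":0,"tz":44,"wx":0,"wy":0,"wz":0,"gripper":0},{"tx":0,"ty":0,"tz":47,"wx":0,"wy":0,"wz":0,"gripper":0}]}}

```text
time: 15.38
position: [0.5155, -0.1917, 0.0615]
tool_rot: [-2.054, -2.375, 0.001]
ft_force: [-0.4, 0.2, -2.1]
grip_width: 0.702
grip_force: 30.0
```

Emit:
{"op": "jog_arm", "data": {"increments": [{"tx":0,"ty":0,"tz":0.5,"wx":0,"wy":0,"wz":0,"gripper":0},{"tx":0,"ty":0,"tz":1,"wx":0,"wy":0,"wz":0,"gripper":0},{"tx":0,"ty":0,"tz":1.5,"wx":0,"wy":0,"wz":0,"gripper":0},{"tx":0,"ty":0,"tz":2,"wx":0,"wy":0,"wz":0,"gripper":0},{"tx":0,"ty":0,"tz":2.5,"wx":0,"wy":0,"wz":0,"gripper":0}]}}

```text
time: 15.8
position: [0.5167, -0.1923, 0.0612]
tool_rot: [2.054, 2.375, 0.001]
ft_force: [-2.2, 0.7, 6.0]
grip_width: 0.707
grip_force: 30.0
```

Emit:
{"op": "jog_arm", "data": {"increments": [{"tx":0,"ty":0,"tz":0.5,"wx":0,"wy":0,"wz":0,"gripper":0},{"tx":0,"ty":0,"tz":0.5,"wx":0,"wy":0,"wz":0,"gripper":0},{"tx":0,"ty":0,"tz":0.5,"wx":0,"wy":0,"wz":0,"gripper":0},{"tx":0,"ty":0,"tz":0.5,"wx":0,"wy":0,"wz":0,"gripper":0},{"tx":0,"ty":0,"tz":0.5,"wx":0,"wy":0,"wz":0,"gripper":0}]}}

```text
time: 16.22
position: [0.5167, -0.1924, 0.0612]
tool_rot: [2.054, 2.375, 0.001]
ft_force: [-2.1, 0.1, 6.0]
grip_width: 0.703
grip_force: 30.0
```

Touchdown confirmed. I'll release, rise, move back to the middle and grasp firmly.

Emit:
{"op": "jog_arm", "data": {"increments": [{"tx":0,"ty":0,"tz":0,"wx":0,"wy":0,"wz":0,"gripper":0.8},{"tx":0,"ty":0,"tz":0,"wx":0,"wy":0,"wz":0,"gripper":1},{"tx":0,"ty":0,"tz":0,"wx":0,"wy":0,"wz":0,"gripper":1},{"tx":0,"ty":0,"tz":0,"wx":0,"wy":0,"wz":0,"gripper":1},{"tx":0,"ty":0,"tz":0,"wx":0,"wy":0,"wz":0,"gripper":1}]}}

```text
time: 16.63
position: [0.5162, -0.1919, 0.0595]
tool_rot: [2.054, 2.377, 0.0]
ft_force: [-0.5, 0.7, 0.9]
grip_width: 0.964
grip_force: 0.0
```

Emit:
{"op": "jog_arm", "data": {"increments": [{"tx":0,"ty":0,"tz":0,"wx":0,"wy":0,"wz":0,"gripper":1},{"tx":0,"ty":0,"tz":-35,"wx":0,"wy":0,"wz":0,"gripper":1},{"tx":0,"ty":0,"tz":-70,"wx":0,"wy":0,"wz":0,"gripper":1},{"tx":0,"ty":0,"tz":-105,"wx":0,"wy":0,"wz":0,"gripper":1},{"tx":0,"ty":0,"tz":-138,"wx":0,"wy":0,"wz":0,"gripper":1}]}}

```text
time: 17.05
position: [0.516, -0.1919, 0.1993]
tool_rot: [2.055, 2.376, 0.0]
ft_force: [0.3, -0.9, 0.8]
grip_width: 0.996
grip_force: 0.0
```

Emit:
{"op": "jog_arm", "data": {"increments": [{"tx":20,"ty":0,"tz":0,"wx":0,"wy":0,"wz":0,"gripper":1},{"tx":50,"ty":0,"tz":0,"wx":0,"wy":0,"wz":0,"gripper":1},{"tx":80,"ty":0,"tz":0,"wx":0,"wy":0,"wz":0,"gripper":1},{"tx":100,"ty":0,"tz":0,"wx":0,"wy":0,"wz":0,"gripper":1},{"tx":105,"ty":0,"tz":0,"wx":0,"wy":0,"wz":0,"gripper":1}]}}

```text
time: 17.47
position: [0.5007, -0.0835, 0.1977]
tool_rot: [-2.047, -2.382, -0.002]
ft_force: [0.0, 0.8, -0.1]
grip_width: 1.001
grip_force: 0.0
```

Emit:
{"op": "jog_arm", "data": {"increments": [{"tx":0,"ty":0,"tz":15,"wx":0,"wy":0,"wz":0,"gripper":1},{"tx":0,"ty":0,"tz":45,"wx":0,"wy":0,"wz":0,"gripper":1},{"tx":0,"ty":0,"tz":80,"wx":0,"wy":0,"wz":0,"gripper":1},{"tx":0,"ty":0,"tz":115,"wx":0,"wy":0,"wz":0,"gripper":1},{"tx":0,"ty":0,"tz":138,"wx":0,"wy":0,"wz":0,"gripper":1}]}}

```text
time: 17.88
position: [0.4991, -0.0888, 0.0565]
tool_rot: [-2.054, -2.374, 0.004]
ft_force: [-0.6, 0.1, 0.4]
grip_width: 0.999
grip_force: 0.0
```

Emit:
{"op": "jog_arm", "data": {"grip_force": 35, "increments": [{"tx":0,"ty":0,"tz":0,"wx":0,"wy":0,"wz":0,"gripper":1},{"tx":0,"ty":0,"tz":0,"wx":0,"wy":0,"wz":0,"gripper":0},{"tx":0,"ty":0,"tz":0,"wx":0,"wy":0,"wz":0,"gripper":0},{"tx":0,"ty":0,"tz":0,"wx":0,"wy":0,"wz":0,"gripper":0},{"tx":0,"ty":0,"tz":0,"wx":0,"wy":0,"wz":0,"gripper":0}]}}

```text
time: 18.3
position: [0.5026, -0.0884, 0.0616]
tool_rot: [2.053, 2.374, 0.003]
ft_force: [-0.2, 0.8, -0.8]
grip_width: 0.781
grip_force: 0.0
```

Emit:
{"op": "jog_arm", "data": {"increments": [{"tx":0,"ty":0,"tz":0,"wx":0,"wy":0,"wz":0,"gripper":0},{"tx":0,"ty":0,"tz":0,"wx":0,"wy":0,"wz":0,"gripper":0},{"tx":0,"ty":0,"tz":0,"wx":0,"wy":0,"wz":0,"gripper":0},{"tx":0,"ty":0,"tz":0,"wx":0,"wy":0,"wz":0,"gripper":0},{"tx":0,"ty":0,"tz":0,"wx":0,"wy":0,"wz":0,"gripper":0}]}}

```text
time: 18.72
position: [0.5016, -0.0884, 0.061]
tool_rot: [2.054, 2.375, 0.001]
ft_force: [-2.3, 0.0, 6.5]
grip_width: 0.702
grip_force: 35.0
```

Emit:
{"op": "jog_arm", "data": {"increments": [{"tx":0,"ty":0,"tz":-8,"wx":0,"wy":0,"wz":0,"gripper":0},{"tx":0,"ty":0,"tz":-22,"wx":0,"wy":0,"wz":0,"gripper":0},{"tx":0,"ty":0,"tz":-40,"wx":0,"wy":0,"wz":0,"gripper":0},{"tx":0,"ty":0,"tz":-60,"wx":0,"wy":0,"wz":0,"gripper":0},{"tx":0,"ty":0,"tz":-80,"wx":0,"wy":0,"wz":0,"gripper":0}]}}

```text
time: 19.13
position: [0.4997, -0.0877, 0.1395]
tool_rot: [-2.053, -2.375, 0.002]
ft_force: [0.6, -0.9, -4.9]
grip_width: 0.698
grip_force: 35.1
```

Emit:
{"op": "jog_arm", "data": {"increments": [{"tx":0,"ty":0,"tz":-20,"wx":0,"wy":0,"wz":0,"gripper":0},{"tx":0,"ty":0,"tz":-40,"wx":0,"wy":0,"wz":0,"gripper":0},{"tx":0,"ty":0,"tz":-55,"wx":0,"wy":0,"wz":0,"gripper":0},{"tx":0,"ty":0,"tz":-66,"wx":0,"wy":0,"wz":0,"gripper":0},{"tx":0,"ty":0,"tz":-70,"wx":0,"wy":0,"wz":0,"gripper":0}]}}

```text
time: 19.55
position: [0.5013, -0.088, 0.211]
tool_rot: [2.054, 2.376, 0.002]
ft_force: [0.6, -0.5, -5.2]
grip_width: 0.702
grip_force: 35.1
```

Emit:
{"op": "jog_arm", "data": {"increments": [{"tx":10,"ty":2,"tz":0,"wx":0,"wy":0,"wz":0,"gripper":0},{"tx":27,"ty":5,"tz":0,"wx":0,"wy":0,"wz":0,"gripper":0},{"tx":50,"ty":9,"tz":0,"wx":0,"wy":0,"wz":0,"gripper":0},{"tx":75,"ty":14,"tz":0,"wx":0,"wy":0,"wz":0,"gripper":0},{"tx":100,"ty":18,"tz":0,"wx":0,"wy":0,"wz":0,"gripper":0}]}}

```text
time: 19.97
position: [0.5031, 0.0154, 0.2078]
tool_rot: [-2.053, -2.374, 0.003]
ft_force: [0.1, 0.7, -5.4]
grip_width: 0.698
grip_force: 35.1
```

Emit:
{"op": "jog_arm", "data": {"increments": [{"tx":25,"ty":5,"tz":0,"wx":0,"wy":0,"wz":0,"gripper":0},{"tx":50,"ty":9,"tz":0,"wx":0,"wy":0,"wz":0,"gripper":0},{"tx":75,"ty":14,"tz":0,"wx":0,"wy":0,"wz":0,"gripper":0},{"tx":100,"ty":18,"tz":0,"wx":0,"wy":0,"wz":0,"gripper":0},{"tx":125,"ty":23,"tz":0,"wx":0,"wy":0,"wz":0,"gripper":0}]}}

```text
time: 20.38
position: [0.5073, 0.1425, 0.2077]
tool_rot: [-2.052, -2.376, 0.004]
ft_force: [0.4, -0.2, -5.7]
grip_width: 0.702
grip_force: 35.1
```

Emit:
{"op": "jog_arm", "data": {"increments": [{"tx":24,"ty":4,"tz":0,"wx":0,"wy":0,"wz":0,"gripper":0},{"tx":45,"ty":8,"tz":0,"wx":0,"wy":0,"wz":0,"gripper":0},{"tx":62,"ty":11,"tz":0,"wx":0,"wy":0,"wz":0,"gripper":0},{"tx":74,"ty":13,"tz":0,"wx":0,"wy":0,"wz":0,"gripper":0},{"tx":80,"ty":14,"tz":0,"wx":0,"wy":0,"wz":0,"gripper":0}]}}

```text
time: 20.8
position: [0.5097, 0.2243, 0.2081]
tool_rot: [-2.049, -2.378, 0.002]
ft_force: [-0.3, 0.5, -4.8]
grip_width: 0.701
grip_force: 35.1
```

```bash
python3 - <<'E'
from h import *
im=vision.get_image("wrist");cv2.imwrite('pics/w5.png',im['color'])
s=ctrl.get_state();print({k:np.round(s[k],3).tolist() for k in ['time','position','tool_rot','ft_force']})
E
```

```text
{'time': 20.85, 'position': [0.51, 0.224, 0.208], 'tool_rot': [-2.049, -2.378, 0.001], 'ft_force': [-0.277, 1.923, -5.225]}
```

View pics/w5.png

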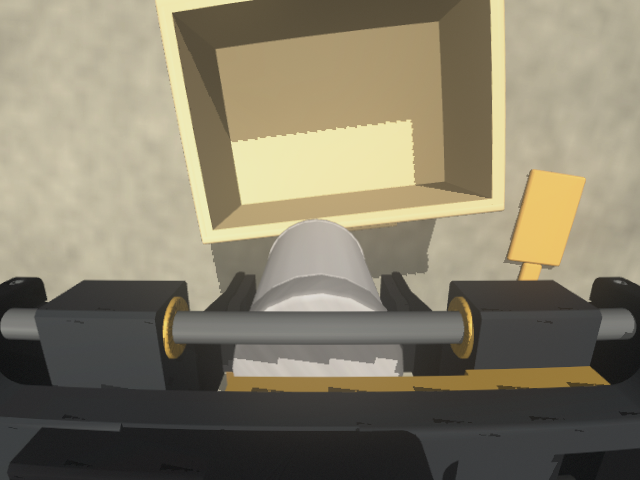

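The tin is upright in the grip. The container's near rim edge runs from (203,243) to (502,210), and its left rim goes up to (157,2).

```bash
python3 - <<'E'
from h import *
from scipy.spatial.transform import Rotation as R
im=vision.get_image("wrist");s=ctrl.get_state();M=R.from_rotvec(s['tool_rot']).as_matrix()
a,b,l,r=[atz(im,u,v,.11) for u,v in [(203,243),(502,210),(157,2),(505,2)]]
d=(b-a)/np.linalg.norm(b-a);n=np.array([-d[1],d[0],0])
c=(a+b)/2+.08*n
print(a,b,np.linalg.norm(b-a),l,r,'n',n,(l-a)/np.linalg.norm(l-a),'c',c.round(4),s['position'])
print((M.T@(np.array([.515,.32,.2])-s['position'])*1000).round(1),(M.T@(c-s['position'])*1000).round(1))
E
```

```text
[0.42290806 0.20753408 0.11      ] [0.64245839 0.26654884 0.11      ] 0.22734354094374218 [0.38000393 0.3690071  0.11      ] [0.60762999 0.40356571 0.11      ] n [-0.25958406  0.96572052  0.        ] [-0.25679454  0.96646602  0.        ] c [0.5119 0.3143 0.11  ] [0.51039495 0.22277108 0.20856747]
[95.5 18.8  8.5] [90.3 15.1 98.5]
```

Emit:
{"op": "jog_arm", "data": {"increments": [{"tx":12,"ty":2,"tz":0,"wx":0,"wy":0,"wz":0,"gripper":0},{"tx":35,"ty":6,"tz":1,"wx":0,"wy":0,"wz":0,"gripper":0},{"tx":60,"ty":11,"tz":3,"wx":0,"wy":0,"wz":0,"gripper":0},{"tx":82,"ty":15,"tz":4,"wx":0,"wy":0,"wz":0,"gripper":0},{"tx":92,"ty":17,"tz":5,"wx":0,"wy":0,"wz":0,"gripper":0}]}}

```text
time: 21.32
position: [0.5141, 0.3185, 0.2044]
tool_rot: [-2.051, -2.377, -0.002]
ft_force: [-0.1, 1.2, -5.2]
grip_width: 0.704
grip_force: 35.1
```

Emit:
{"op": "jog_arm", "data": {"increments": [{"tx":0,"ty":0,"tz":0,"wx":0,"wy":0,"wz":0,"gripper":0},{"tx":0,"ty":0,"tz":0,"wx":0,"wy":0,"wz":0,"gripper":0},{"tx":0,"ty":0,"tz":0,"wx":0,"wy":0,"wz":0,"gripper":0},{"tx":0,"ty":0,"tz":0,"wx":0,"wy":0,"wz":0,"gripper":0},{"tx":0,"ty":0,"tz":0,"wx":0,"wy":0,"wz":0,"gripper":0}]}}

```text
time: 21.73
position: [0.5154, 0.3136, 0.2047]
tool_rot: [2.057, 2.373, -0.0]
ft_force: [0.2, 0.4, -5.3]
grip_width: 0.709
grip_force: 35.1
```

Emit:
{"op": "jog_arm", "data": {"increments": [{"tx":0,"ty":0,"tz":0,"wx":0,"wy":0,"wz":0,"gripper":0},{"tx":0,"ty":0,"tz":0,"wx":0,"wy":0,"wz":0,"gripper":0},{"tx":0,"ty":0,"tz":0,"wx":0,"wy":0,"wz":0,"gripper":0},{"tx":0,"ty":0,"tz":0,"wx":0,"wy":0,"wz":0,"gripper":0},{"tx":0,"ty":0,"tz":0,"wx":0,"wy":0,"wz":0,"gripper":0}]}}

```text
time: 22.15
position: [0.5148, 0.3152, 0.2046]
tool_rot: [2.055, 2.376, 0.0]
ft_force: [0.5, 0.6, -5.8]
grip_width: 0.702
grip_force: 35.1
```

```bash
python3 - <<'E'
from h import *
a=vision.get_image("side")['color'][120:390,210:435];b=vision.get_image("scene")['color'][120:330,190:450]
cv2.imwrite('pics/f.png',np.hstack([cv2.resize(a,(400,480)),cv2.resize(b,(400,480))]))
E
```

```text
(no output)
```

View pics/f.png

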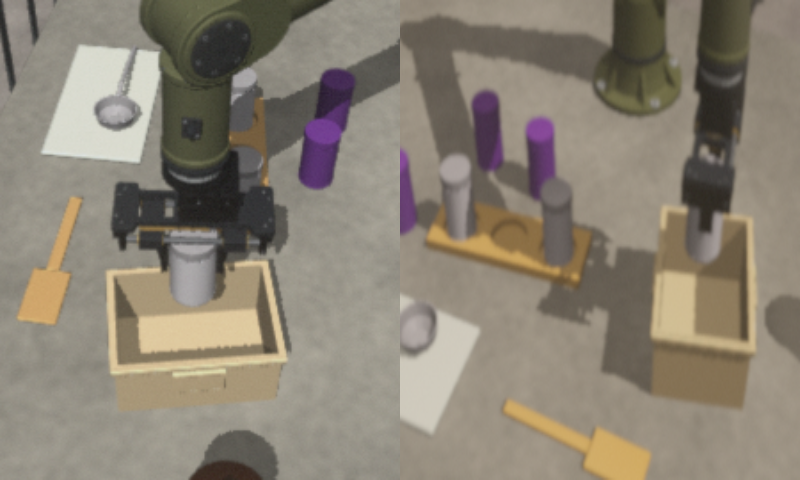

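The picture shows the tin held upright over the container, and the other two tins upright in their wells (middle well empty). The purple tins, the ladle and the paddle look undisturbed. I'll hand in.

```bash
python3 -c "
from bench import ctrl
print(ctrl.close_job())"
```

```text
the job is handed in; nothing more can be done
None
```

I hefted the tins in order at about 2.3, 5.0 and 2.2 N, set the two lighter ones back upright in their own wells, and handed the job in at about 22 s holding the heaviest (middle) tin upright and still over the container, about 4 cm above its rim; putting the first tin back gave a brief 41 N wrist reading from touching down too firmly, well under the 120 N wrist limit.

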